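# Park the micropipette holders and lock out the controller

## Task

Park the micromanipulator for the night: lay each of the two pipette holders in the rest of its own colour, thick barrel in the wide black notch and thin shaft in the narrow one, middle of the holder about midway between the notches, so that it sits level and fully down in both. Then, with both holders parked, push the red lockout plug fully home into the socket of the white control box. Set things down gently rather than dropping them, and leave everything else on the bench where it is.

Things in the scene. Friction and masses are not known exactly. Their poses are not given: they have to be found in the camera images.
- blue_holder: loose pipette holder, 160 mm, about 90 g: blue square block 40 (x) x 24 x 24 mm, black barrel dia 20 from it to x = +80 mm, steel shaft dia 8 to x = -80. Starts level on the bench on a flat of its block, axis 12 mm up. Origin: centre of the block's underside; x to the thick end, z up. Balances within 7 mm of the block's middle; grip the block's upright flats (24 mm apart, facing +y, -y).
- blue_holder_mid (a point): middle of the blue holder's block, on its axis (12 mm above the body origin)
- blue_holder_thick_end (a point): centre of the end face of the blue holder's thick barrel (80 mm along x from the middle)
- blue_rest: fixed rest, blue base plate 130 (x) x 50 x 8 mm, with two uprights 10 mm thick ending in open 90-degree V notches in line along x: wide black one at x = +50 mm (V bottom 41 mm up, 58 mm wide), narrow aluminium one at x = -50 (bottom 49 mm up, 41 mm wide); tips of both 65 mm up. Origin: centre of the underside, on the bench; x to the wide notch, z up.
- blue_rest_seat (a point): where the middle of the seated blue holder lies: 55 mm above the blue rest's origin, halfway between its notches (90 mm apart inside). Seated right, the holder is level, its axis at this height, its block hanging free, its underside 35 mm above the base plate
- orange_holder: loose pipette holder, 160 mm, about 90 g: orange square block 40 (x) x 24 x 24 mm, black barrel dia 20 from it to x = +80 mm, steel shaft dia 8 to x = -80. Starts level on the bench on a flat of its block, axis 12 mm up. Origin: centre of the block's underside; x to the thick end, z up. Balances within 7 mm of the block's middle; grip the block's upright flats (24 mm apart, facing +y, -y).
- orange_holder_mid (a point): middle of the orange holder's block, on its axis (12 mm above the body origin)
- orange_holder_thick_end (a point): centre of the end face of the orange holder's thick barrel (80 mm along x from the middle)
- orange_rest: fixed rest, orange base plate 130 (x) x 50 x 8 mm, with two uprights 10 mm thick ending in open 90-degree V notches in line along x: wide black one at x = +50 mm (V bottom 41 mm up, 58 mm wide), narrow aluminium one at x = -50 (bottom 49 mm up, 41 mm wide); tips of both 65 mm up. Origin: centre of the underside, on the bench; x to the wide notch, z up.
- orange_rest_seat (a point): where the middle of the seated orange holder lies: 55 mm above the orange rest's origin, halfway between its notches (90 mm apart inside). Seated right, the holder is level, its axis at this height, its block hanging free, its underside 35 mm above the base plate
- plug: loose red lockout plug, 40 g, standing on its foot on the bench: black foot 24 (x) x 16 (y) mm, 20 mm long, below a red head 32 (x) x 24 (y) x 28 mm high; 48 mm tall in all. Origin: centre of the foot's underside, z up along the plug. Grip the head across its 24 mm (y). It fits either way round.
- plug_shoulder (a point): centre of the underside of the plug's red head, 20 mm above the plug's origin
- controller: fixed white control box, 110 (x) x 90 (y) x 50 mm high, a dark display on the +x half of its top, a rectangular socket with a red surround in the -x half. Origin: centre of its underside, x along its length, z up.
- socket (a point): centre of the socket's mouth in the box's top face (50 mm above the bench, 22 mm from the box's middle towards its -x). Hole 27 mm along the box's x, 19 mm along its y, 24 mm deep, small chamfer: 1.5 mm play on each side of the plug's foot. Home: the plug's head sits flat on the top face.
- media_bottle: bystander, loose: clear media bottle with a blue cap, 44 mm across, 95 mm tall; stands close beside the blue rest, its centre about 83 mm off the rest's line on its +y side. Origin: centre of its underside.
- objective: bystander, loose: steel microscope objective standing on end, 36 mm across, 52 mm tall; stands close beside the orange rest, its centre about 80 mm off the rest's line on its -y side. Origin: centre of its underside.
- dish: bystander, loose: lidded petri dish with red lid marking, 55 mm across, 15 mm tall; lies about 70 mm from the middle of the blue holder, beside its thick barrel. Origin: centre of its underside.
- vial: bystander, loose: amber vial with a red cap, 22 mm across, 42 mm tall; stands about 65 mm from the middle of the orange holder, beside its thin shaft. Origin: centre of its underside.
- mouse: bystander, loose: black computer mouse, 100 x 60 x 32 mm, at the left of the work area. Origin: centre of its underside.
- chrome_weight: bystander, loose: chrome cylinder (34 mm across) on a blue disc base (84 mm across), 66 mm tall overall, at the right of the work area. Origin: centre of its underside.
- tip_box: bystander, loose: blue pipette-tip box with clear lid, 77 x 117 x 51 mm, behind the rests. Origin: centre of its underside.
- dish_stack: bystander, loose: stack of three petri dishes, 55 mm across, 43 mm tall, behind the rests. Origin: centre of its underside.
Mind the look-alikes: they are no part of the job. What is shaped like the blue_holder but yellow is not meant.

How it is judged:
By the outcome, as a careful person would: the job done as asked, in the order asked, and still so for the second after the job is handed in, with the robot touching nothing.
It also fails if it takes over 72 s, if anything falls off the work surface, if the arm or the gripper's body presses on something with over 40 N, if the wrist force passes 120 N, or if a joint passes its speed limit or range.

## Robot

A 6-joint arm with a two-finger parallel gripper is mounted at the origin on the work surface. World frame = base frame: x ahead of the robot, y to its left, z up, the work surface at z = 0. Lengths are in m, angles in rad, forces in N, time in s.
With the tool pointing down it reaches from about 0.425 to 1.125 m from the base axis. Payload 14.9 kg.
Tool frame: the origin (TCP) lies on the mounting face of the last link; the fingertips stand 191 mm ahead of it and the grasp point (between the pads) lies 172 mm ahead of it (grip_depth is the distance from the TCP to the grasp point, in m); z points along the fingers, y is the line along which they close (so a half turn about z gives the same grasp; the last joint's range is limited). The gripper opens to 91 mm and grips with 3 to 60 N. Pads are 32 mm wide; open, the fingers measure 118 mm over their backs; the gripper's body (76 mm by 178 mm) begins 60 mm behind the grasp point.
Start: joints at [-1.35, 0.379, 1.734, -0, 1.028, -0.033], TCP at [0.176, -0.678, 0.405] pointing down, gripper open.
Joint ranges: [-2.77, 2.77], [-0.74, 2.19], [0, 2.66], [-1.06, 4.2], [0.31, 2.87], [-3.08, 3.08]. Speed limits (rad/s): [1.89, 1.89, 2.39, 3.14, 3.14, 3.14].

## Interface

Orientations are given as a unit quaternion [w, x, y, z].
In Python, from rig import get_obs, camera, camera_model, job_done, grip_depth gives the robot as it stands.
- The arm moves only by the shell command python3 -m pendant 'ROWS'. ROWS is JSON, a list of rows, each an object of numbers: "dx", "dy", "dz": the shift along the tool's x, y, z normalised to -1 to 1, where 1 is 15 cm; "twist": the turn about the tool's z normalised to -1 to 1, where 1 is 120 degrees; "grip": the opening, from 0 (shut) to 1 (fully open). A call has 1 to 8 rows; each row is the pose to reach, as a shift and turn from the pose commanded when the call began, along the tool's axes at that moment; what a row does not reach only later rows make up. A row lasts 1/8 s, in which the tool goes at most 62.5 mm and 10.7 degrees, less where a joint would pass 70% of its speed; a pose out of reach is approached as far as the arm can. A call with a number of a shift or a turn outside -1 to 1 is refused whole. A call with a gripper value outside its range is refused whole. The fingers move at their own pace and stop on an object; the grip force is fixed at half the most. Time passes only in rows, so rows that repeat a pose let the fingers close. It gives the time, the measured TCP pose, the force, the opening and the grip force at its end, in the units of the state.
- get_obs(): the state, without advancing time (a new reading comes with each control period).
- camera(name): name is "scene" or "side" or "wrist"; returns the picture (384x512x3 uint8, red, green, blue); there is no depth.
- camera_model(name): a dict with "fx", "fy", "cx", "cy" (pixels), "rvec" (rotation vector, rad) and "tvec" (3), from world to camera coordinates, as OpenCV has them. Camera axes: x right, y down, z forward; pixel columns grow to the right and rows downward; lengths in m; the calibration is good to about 2 mm. A picture is of the moment at which its call begins: read the wrist's pose just before it. camera_model takes no time and is no camera call; for the wrist camera it gives the pose at the moment of the call.
- job_done(): hands the job in; it is judged then, once.
The state is a dict: "time": time; "joint_positions": joint angles; "qd": joint speeds; "tau": joint torques, N m; "tool_pos": TCP position; "eef_rot": TCP orientation; "contact_force": force on the tool from outside, world axes, zero at the start; "wrist_torque": the same for the moment, N m; "opening": finger opening in m; "gripper_force": force on a finger pad.
Only numpy, scipy, OpenCV 4.12 (cv2) and the standard library are available. Lean on these libraries where they do the work, as an engineer would, in place of code of your own. Each camera call takes 0.05 s, during which the arm holds its last target. There are 200 camera calls.

## Working session

There is one attempt and no reset: what is moved stays moved. The work goes in short steps, Python scripts to look and compute and a shell command to move; the robot and the scene stay as the last step left them, time stands still between calls to the robot, and variables do not carry over. Pictures are saved under pics/ and viewed, at most 10 in all, crops included, and the job is handed in when it is done.

```bash
mkdir -p pics; python3 - <<'E'
from rig import *
import cv2,numpy as np
print(get_obs(),grip_depth)
for n in ["scene","side","wrist"]:
    im=camera(n);cv2.imwrite(f"pics/{n}0.png",im[:,:,::-1]);m=camera_model(n);print(n,m)
    R=cv2.Rodrigues(np.array(m["rvec"],float))[0];print(-R.T@np.array(m["tvec"]))
E
python3 - <<'E'
import cv2,numpy as np
a=[cv2.imread(f"pics/{n}0.png") for n in["scene","side"]]
for n,i in zip("ab",a): cv2.imwrite(f"pics/{n}.png",cv2.resize(i,(800,600),interpolation=cv2.INTER_CUBIC))
E
```

```text
{'time': 0.0, 'joint_positions': array([-1.35031500e+00,  3.79402227e-01,  1.73478558e+00, -1.82977337e-06,
        1.02848480e+00, -3.32731335e-02]), 'qd': array([ 7.41340214e-05,  5.68743685e-04, -1.29794754e-03, -3.64804116e-04,
        1.89640569e-04,  1.84091432e-03]), 'tau': array([-1.69473089e-03, -7.63730979e+01, -4.34369946e+01,  6.50099711e-02,
        4.24481300e-02, -7.74788941e-05]), 'tool_pos': array([ 0.1756989 , -0.67739469,  0.40409019]), 'eef_rot': array([-5.37538040e-04,  9.91961672e-01,  1.26537545e-01, -5.12500360e-05]), 'contact_force': array([-0.34975338, -0.71398716, -0.10407299]), 'wrist_torque': array([-0.0151344 , -0.02008344, -0.00703897]), 'gripper_force': 0.0, 'opening': 0.09113319020458714} 0.172
scene {'fx': 393.59777246759234, 'fy': 393.59777246759234, 'cx': 253.19339895616005, 'cy': 188.88457187107312, 'rvec': array([ 2.17831988,  1.25696814, -0.46644728]), 'tvec': array([-0.27442835, -0.34725513,  1.76630048])}
[ 1.3493838  -0.43634767  1.14213769]
side {'fx': 372.0249877128129, 'fy': 372.0249877128129, 'cx': 257.9138982025738, 'cy': 190.04596530720343, 'rvec': array([ 0.95040768, -2.38638023,  1.13198301]), 'tvec': array([0.39894361, 0.29325475, 0.78954646])}
[-0.01681914  0.57955764  0.72963554]
wrist {'fx': 280.4212958435851, 'fy': 280.4212958435851, 'cx': 261.0464230997835, 'cy': 191.95668868612924, 'rvec': array([-2.30363431,  1.78393915,  0.24840619]), 'tvec': array([-0.69974644, -0.03032018,  0.39172806])}
[ 0.25015211 -0.65836418  0.38470221]
```

View pics/a.png

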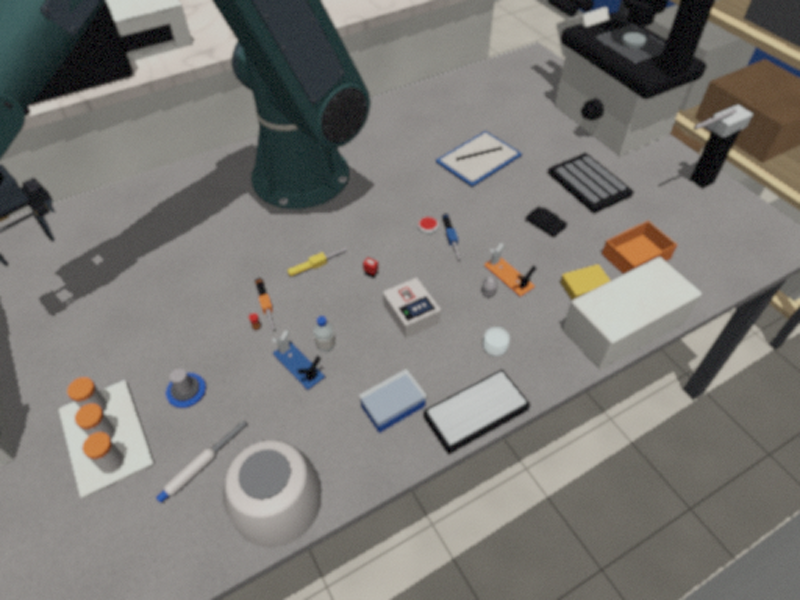

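View pics/b.png

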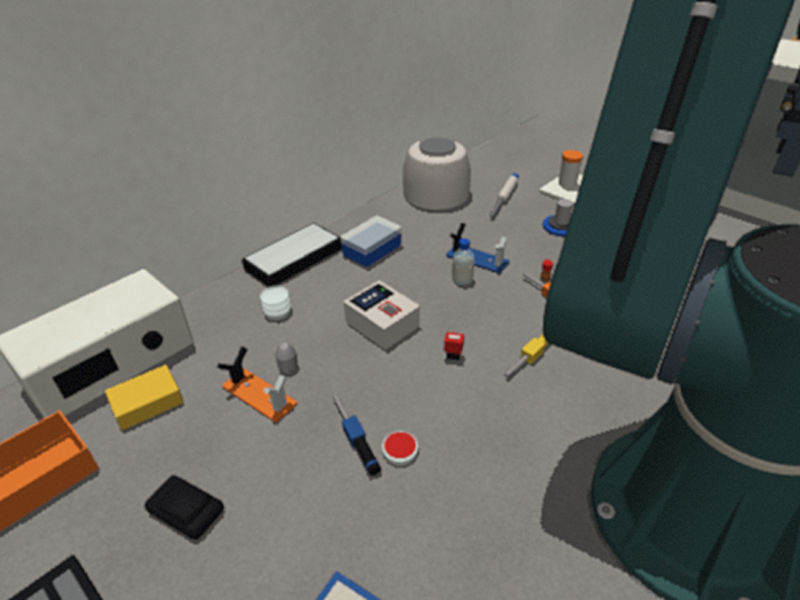

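The scene view (800x600 px) shows the blue holder at (452,235), the orange holder at (265,300), the blue rest at (298,365) and the orange rest at (510,275). The plug is at (371,267) and the controller at (412,305). The side view agrees with this. Next I compute coarse positions.

```bash
cat > h.py <<'E'
from rig import *
import cv2,numpy as np
from scipy.spatial.transform import Rotation as Ro
def snap(n,save=None):
    m=camera_model(n);im=camera(n)
    if save: cv2.imwrite(f"pics/{save}.png",im[:,:,::-1]); np.save(f"pics/{save}.npy",np.r_[m["fx"],m["fy"],m["cx"],m["cy"],m["rvec"],m["tvec"]])
    return im,m
def plane(m,px,z):
    px=np.atleast_2d(np.array(px,float));R=cv2.Rodrigues(np.array(m["rvec"],float))[0];c=-R.T@np.array(m["tvec"])
    d=np.c_[(px[:,0]-m["cx"])/m["fx"],(px[:,1]-m["cy"])/m["fy"],np.ones(len(px))]@R
    return c+d*((z-c[2])/d[:,2])[:,None]
def proj(m,P): return cv2.projectPoints(np.atleast_2d(np.array(P,float)),np.array(m["rvec"],float),np.array(m["tvec"],float),np.array([[m["fx"],0,m["cx"]],[0,m["fy"],m["cy"]],[0,0,1.]]),None)[0][:,0]
def hue(im,lo,hi,s=90,v=40):
    h=cv2.cvtColor(im,cv2.COLOR_RGB2HSV);H=h[...,0].astype(int)
    k=((H>=lo)&(H<=hi)) if lo<=hi else ((H>=lo)|(H<=hi))
    return (k&(h[...,1]>=s)&(h[...,2]>=v)).astype(np.uint8)
def blobs(mask,amin=15):
    n,l,st,c=cv2.connectedComponentsWithStats(mask,connectivity=8)
    return [(st[i,4],c[i].round(1),l==i) for i in range(1,n) if st[i,4]>=amin]
def goto(x,y,z,yaw=None):
    """shift (units) of grasp point to x,y,z; yaw = wanted world angle of tool x axis line (mod 180)"""
    o=get_obs();q=o["eef_rot"];R=Ro.from_quat([*q[1:],q[0]]).as_matrix()
    g=o["tool_pos"]+R@[0,0,grip_depth];d=R.T@(np.array([x,y,z])-g)/.15
    cur=np.degrees(np.arctan2(R[1,0],R[0,0]));t=None
    if yaw is not None: t=-((yaw-cur+90)%180-90)/120
    print("grasp",g.round(4),"yaw",cur.round(2),"tilt",R[:,2].round(4),"-> d",d.round(4),"twist",t,"j6",o["joint_positions"][5].round(2))
E
python3 - <<'E'
from h import *
im,m=snap("scene")
for n,p,z in [("blueH",(452,237),.012),("bH thick",(446,217),.012),("orH",(265,300),.012),("oHthick",(260,283),.012),("orthin",(273,328),.012),("brest",(298,365),.008),("orest",(508,275),.008),("plug",(371,266),.03),("ctrl",(412,295),.05),("sock",(406,291),.05)]:
    print(n,plane(m,np.array(p)*.64,z).round(3))
goto(.6,0,.3)
E
```

```text
blueH [[0.443 0.23  0.012]]
bH thick [[0.373 0.257 0.012]]
orH [[ 0.394 -0.265  0.012]]
oHthick [[ 0.338 -0.256  0.012]]
orthin [[ 0.48  -0.28   0.012]]
brest [[ 0.598 -0.271  0.008]]
orest [[0.618 0.279 0.008]]
plug [[ 0.44  -0.004  0.03 ]]
ctrl [[0.583 0.027 0.05 ]]
sock [[0.566 0.021 0.05 ]]
grasp [ 0.1757 -0.6774  0.2324] yaw 14.54 tilt [-2.e-04  7.e-04 -1.e+00] -> d [ 3.8719 -3.661  -0.4485] twist None j6 -0.03
```

```bash
for i in 1 2 3; do python3 -m pendant '[{"dx":0.77,"dy":-0.73,"dz":0.12,"grip":1},{"dx":0.77,"dy":-0.73,"dz":0.12,"grip":1},{"dx":0.77,"dy":-0.73,"dz":0.12,"grip":1},{"dx":0.77,"dy":-0.73,"dz":0.12,"grip":1}]'; done; python3 - <<'E'
from h import *
goto(.43,-.27,.178,-10)
im,m=snap("wrist","w1")
R=cv2.Rodrigues(m["rvec"])[0];print(R.round(3))
print([(n,proj(m,p).round()) for n,p in [("oH",(.394,-.265,.012)),("rest",(.598,-.271,0)),("plug",(.44,-.004,.03))]])
cv2.imwrite("pics/w1v.png",cv2.resize(im[:,:,::-1],(800,600),interpolation=cv2.INTER_CUBIC))
E
```

```text
grasp [ 0.1757 -0.6774  0.2324] yaw 14.54 tilt [-2.e-04  7.e-04 -1.e+00] -> d [ 2.3229 -2.2028  0.3638] twist 0.20453218830239664 j6 -0.03
[[ 0.25  -0.968 -0.001]
 [-0.932 -0.241  0.272]
 [-0.264 -0.068 -0.962]]
[('oH', array([[ -68., -123.]])), ('rest', array([[ -59., -388.]])), ('plug', array([[-404., -297.]]))]invalid input at $[0]: expected keys dx, dy, dz, twist, grip
invalid input at $[0]: expected keys dx, dy, dz, twist, grip
invalid input at $[0]: expected keys dx, dy, dz, twist, grip
```

View pics/w1v.png

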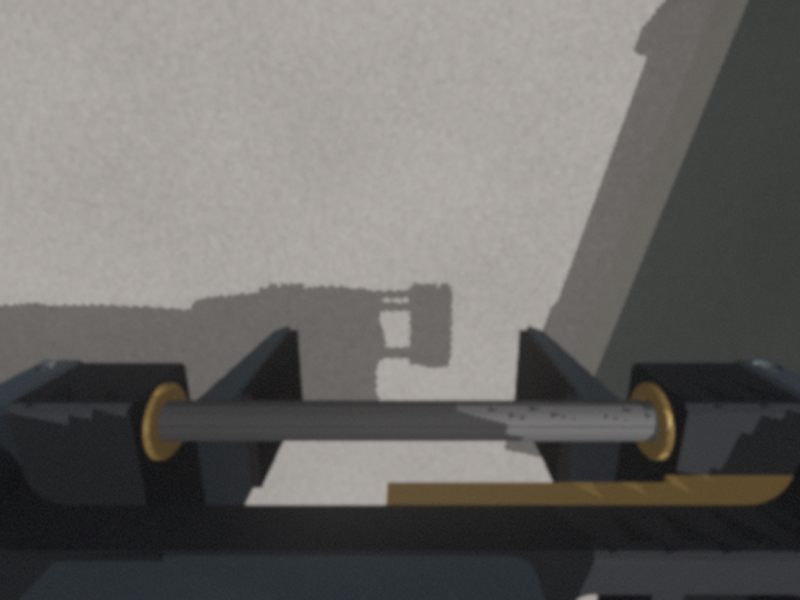

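The pendant rejected the rows because every key is required, so the arm did not move. The wrist view shows only the bench between the fingers. The camera's optical axis tilts back toward the fingers.

```bash
for i in 1 2 3; do python3 -m pendant '[{"dx":0.82,"dy":-0.72,"dz":-0.04,"twist":0,"grip":1},{"dx":0.82,"dy":-0.72,"dz":-0.04,"twist":0,"grip":1},{"dx":0.82,"dy":-0.72,"dz":-0.04,"twist":0,"grip":1},{"dx":0.82,"dy":-0.72,"dz":-0.04,"twist":0,"grip":1}]'; done; python3 -m pendant '[{"dx":0,"dy":0,"dz":0,"twist":0.12,"grip":1},{"dx":0,"dy":0,"dz":0,"twist":0.12,"grip":1},{"dx":0,"dy":0,"dz":0,"twist":0.12,"grip":1}]';python3 - <<'E'
from h import *
goto(.394,-.265,.15,-10)
im,m=snap("wrist","w2")
cv2.imwrite("pics/w2v.png",cv2.resize(im[:,:,::-1],(800,600),interpolation=cv2.INTER_CUBIC))
E
```

```text
time: 0.75
tool_pos: [0.2688, -0.5404, 0.4109]
eef_rot: [-0.0, 0.992, 0.128, 0.0]
contact_force: [-0.3, -0.8, 0.2]
opening: 0.091
gripper_force: 0.0
time: 1.25
tool_pos: [0.3605, -0.4059, 0.4169]
eef_rot: [0.0, 0.992, 0.128, 0.0]
contact_force: [-0.1, -0.4, -0.2]
opening: 0.0914
gripper_force: 0.0
time: 1.75
tool_pos: [0.4525, -0.271, 0.4229]
eef_rot: [0.0, 0.992, 0.128, 0.0]
contact_force: [-0.4, -0.2, -1.1]
opening: 0.0912
gripper_force: 0.0
time: 2.12
tool_pos: [0.4511, -0.2728, 0.4227]
eef_rot: [0.0, 1.0, 0.001, -0.0]
contact_force: [0.7, -1.6, 0.5]
opening: 0.0913
gripper_force: 0.0
grasp [ 0.4511 -0.2729  0.2507] yaw 0.09 tilt [-1.e-04 -2.e-04 -1.e+00] -> d [-0.3805 -0.0531  0.6711] twist 0.08411760943861092 j6 0.98
```

View pics/w2v.png

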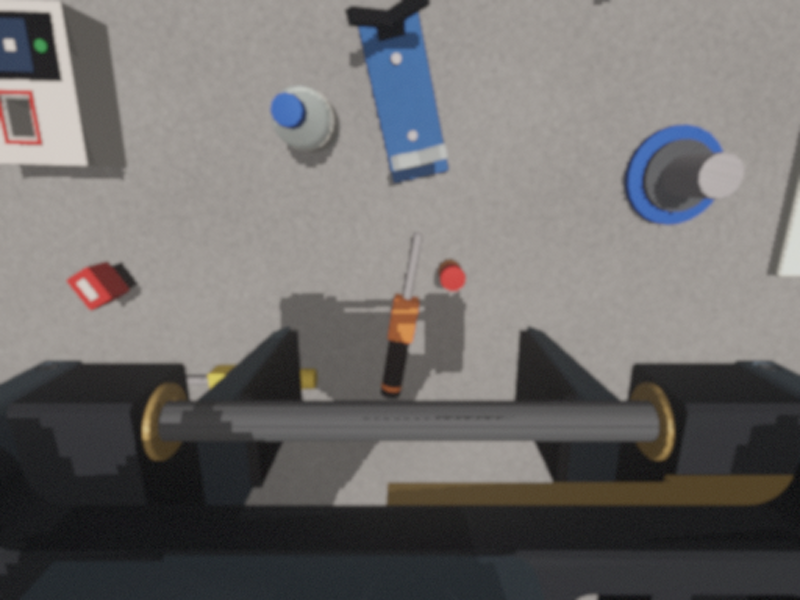

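The wrist view (800x600 px) shows the orange holder block at (403,320), thick end down at (392,390), and the shaft tip at (417,235). The vial cap is at (452,277), the blue rest runs from (390,15) to (418,160), the plug is at (100,285) and the socket at (20,117).

```bash
cat >> h.py <<'E'
def load(s):
    a=np.load(f"pics/{s}.npy");im=cv2.imread(f"pics/{s}.png")[:,:,::-1].copy()
    return im,dict(fx=a[0],fy=a[1],cx=a[2],cy=a[3],rvec=a[4:7],tvec=a[7:10])
def rect(m,mask,z):
    ys,xs=np.nonzero(mask);P=plane(m,np.c_[xs,ys],z)[:,:2]
    (c,s,a)=cv2.minAreaRect((P*1000).astype(np.float32));
    if s[0]<s[1]: s=s[::-1];a+=90
    return np.round(c,1),np.round(s,1),round((a+90)%180-90,1),P
E
python3 - <<'E'
from h import *
im,m=load("w2")
for n,lo,hi,z in [("orange",5,20,.024),("blue",100,125,.008),("red",170,4,.048)]:
    for a,c,k in blobs(hue(im,lo,hi,100,40),25):
        r=rect(m,k,z);print(n,a,c,r[:3])
E
```

```text
orange 28 [285.4 169.1] (array([ 452.9, -306.8]), array([16.5,  6.6]), -64.9)
orange 488 [257.6 204.7] (array([ 401.7, -268.5]), array([46.2, 24.2]), -8.9)
orange 60 [249.6 248.4] (array([ 333. , -256.2]), array([18.1,  8.9]), 76.3)
orange 691 [100.9 270.4] (array([296.3, -31.7]), array([88.4, 38.1]), -12.6)
orange 640 [421.3 271. ] (array([ 295.3, -514.2]), array([89.3, 39. ]), 12.9)
orange 3859 [386.4 314.7] (array([ 219.1, -458.7]), array([409.8,  37.9]), -90.0)
blue 2818 [257.   55.3] (array([ 599.2, -267.4]), array([100.9,  47.8]), 12.7)
blue 305 [ 8.6 27.6] (array([629.3,  44.5]), array([37.3, 24.2]), -7.9)
blue 360 [183.9  70.3] (array([ 580.7, -172.6]), array([26.1, 25.2]), 85.2)
blue 1236 [424.  110.7] (array([ 529. , -501.2]), array([80.8, 77.6]), -0.2)
blue 173 [269.5 109.1] (array([ 532.8, -283.2]), array([45.9,  8.1]), -78.3)
red 180 [12.9 74.1] (array([570.7,  20.8]), array([36.4, 27.6]), -0.9)
red 601 [ 63.6 181.6] (array([441.3, -14.4]), array([42.2, 32. ]), -61.8)
red 221 [289.  177.2] (array([ 447.5, -309.4]), array([21.4, 20.8]), 1.1)
```

```bash
python3 -m pendant '[{"dx":-0.35,"dy":-0.033,"dz":0.4,"twist":0.075,"grip":0.6},{"dx":-0.35,"dy":-0.033,"dz":0.8,"twist":0.075,"grip":0.6},{"dx":-0.35,"dy":-0.033,"dz":0.9,"twist":0.075,"grip":0.6},{"dx":-0.35,"dy":-0.033,"dz":0.9,"twist":0.075,"grip":0.6},{"dx":-0.35,"dy":-0.033,"dz":0.9,"twist":0.075,"grip":0.6}]';python3 - <<'E'
from h import *
im,m=load("w2");print(plane(m,np.array((417,235))*.64,.012))
im,m=snap("wrist","w3")
cv2.imwrite("pics/w3v.png",cv2.resize(im[:,:,::-1],(800,600),interpolation=cv2.INTER_CUBIC))
for a,c,k in blobs(hue(im,5,20,100,40),100):
        r=rect(m,k,.024);print(a,c,r[:3])
goto(.3986,-.268,.0215,-8.9)
E
```

```text
time: 2.8
tool_pos: [0.3996, -0.2672, 0.2889]
eef_rot: [0.0, 0.997, -0.077, 0.001]
contact_force: [0.2, -0.4, 0.3]
opening: 0.0547
gripper_force: 0.0
[[ 0.47735851 -0.28125815  0.012     ]]
1165 [261.6 197.4] (array([ 401.9, -268.7]), array([44.1, 23.4]), -9.6)
480 [160.7 270.4] (array([ 342.8, -159.6]), array([56.7, 17.1]), -15.6)
463 [361.6 270.9] (array([ 312.3, -353.1]), array([54.6, 17.1]), -2.2)
4244 [325.6 315. ] (array([ 269.2, -308.1]), array([296.1,  24.5]), 81.1)
grasp [ 0.3999 -0.2674  0.1171] yaw -8.83 tilt [ 0.0017 -0.0013 -1.    ] -> d [-0.0094  0.005   0.6374] twist 0.0005473056018817128 j6 1.09
```

View pics/w3v.png

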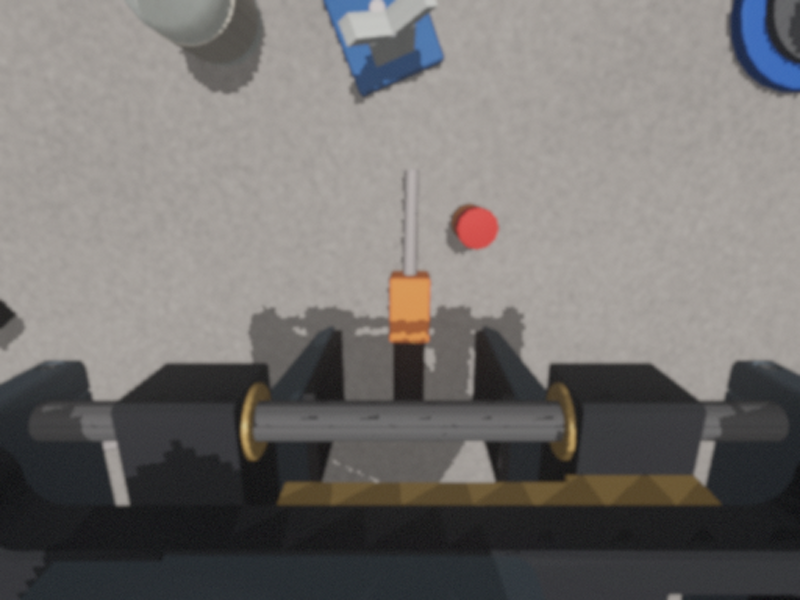

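Orange block now at (409,308), centred between the fingers; both measurements agree to within about 1.5 mm. Next I descend and grip.

```bash
python3 -m pendant '[{"dx":0,"dy":0.007,"dz":0.35,"twist":0,"grip":0.6},{"dx":0,"dy":0.007,"dz":0.6,"twist":0,"grip":0.6},{"dx":0,"dy":0.007,"dz":0.637,"twist":0,"grip":0.6},{"dx":0,"dy":0.007,"dz":0.637,"twist":0,"grip":0},{"dx":0,"dy":0.007,"dz":0.637,"twist":0,"grip":0},{"dx":0,"dy":0.007,"dz":0.637,"twist":0,"grip":0},{"dx":0,"dy":0.007,"dz":0.637,"twist":0,"grip":0}]'
python3 -m pendant '[{"dx":0,"dy":0,"dz":0,"twist":0,"grip":0},{"dx":0,"dy":0,"dz":-0.2,"twist":0,"grip":0},{"dx":0,"dy":0,"dz":-0.4,"twist":0,"grip":0},{"dx":0,"dy":0,"dz":-0.8,"twist":0,"grip":0},{"dx":0,"dy":0,"dz":-1,"twist":0,"grip":0},{"dx":0,"dy":0,"dz":-1,"twist":0,"grip":0}]'
python3 - <<'E'
from h import *
goto(.45,.25,.25,0)
E
```

```text
time: 3.72
tool_pos: [0.3993, -0.2678, 0.1931]
eef_rot: [0.0, 0.997, -0.077, 0.001]
contact_force: [-1.0, 1.0, 12.4]
opening: 0.0238
gripper_force: 30.0
time: 4.47
tool_pos: [0.3993, -0.2678, 0.3445]
eef_rot: [0.001, 0.997, -0.077, 0.002]
contact_force: [0.6, -0.0, -0.3]
opening: 0.0239
gripper_force: 30.0
grasp [ 0.4    -0.2683  0.1725] yaw -8.86 tilt [ 0.0038 -0.0028 -1.    ] -> d [-0.2003 -3.4643 -0.5248] twist -0.07379703806213485 j6 1.09
```

```bash
python3 -m pendant '[{"dx":0.41,"dy":-0.4,"dz":-0.52,"twist":0,"grip":0},{"dx":0.41,"dy":-0.4,"dz":-0.52,"twist":0,"grip":0},{"dx":0.41,"dy":-0.4,"dz":-0.52,"twist":0,"grip":0}]' | head -2
for i in 1 2 3 4; do python3 -m pendant '[{"dx":-0.12,"dy":-0.77,"dz":0,"twist":0,"grip":0},{"dx":-0.12,"dy":-0.77,"dz":0,"twist":0,"grip":0},{"dx":-0.12,"dy":-0.77,"dz":0,"twist":0,"grip":0}]' | head -2;done
python3 -m pendant '[{"dx":0,"dy":0,"dz":0,"twist":0,"grip":0},{"dx":0,"dy":0,"dz":0,"twist":0,"grip":0}]'
python3 - <<'E'
from h import *
goto(.618,.279,.15,0)
im,m=snap("wrist","w4")
cv2.imwrite("pics/w4v.png",cv2.resize(im[:,:,::-1],(800,600),interpolation=cv2.INTER_CUBIC))
for n,lo,hi,z in [("orange",5,20,.008),("blue",100,125,.024)]:
    for a,c,k in blobs(hue(im,lo,hi,100,40),100):
        r=rect(m,k,z);print(n,a,c,r[:3])
E
```

```text
time: 4.85
tool_pos: [0.4707, -0.2168, 0.4215]
time: 5.22
tool_pos: [0.4678, -0.0986, 0.4181]
time: 5.6
tool_pos: [0.4684, 0.0176, 0.4187]
time: 5.98
tool_pos: [0.469, 0.134, 0.419]
time: 6.35
tool_pos: [0.4694, 0.2505, 0.4191]
time: 6.6
tool_pos: [0.4692, 0.2482, 0.4198]
eef_rot: [0.0, 0.997, -0.078, -0.0]
contact_force: [0.6, 0.4, -1.2]
opening: 0.0239
gripper_force: 30.0
grasp [0.4691 0.2481 0.2478] yaw -8.96 tilt [-6.e-04 -5.e-04 -1.e+00] -> d [ 0.9486 -0.3583  0.6511] twist -0.07469089839830605 j6 2.17
orange 660 [ 6.7 32.2] (array([692.5, 529.2]), array([61.2, 24.6]), -23.3)
orange 3396 [215.6  61.4] (array([611.8, 283.8]), array([128.2,  50.1]), 7.4)
orange 2167 [261.  231.6] (array([375.1, 262.5]), array([85.1, 67.6]), -9.0)
orange 326 [211.7 270.2] (array([319.9, 349.8]), array([89.5, 15.7]), -11.5)
orange 328 [310.4 270.4] (array([296.4, 196.8]), array([87.7, 15.9]), -6.6)
orange 4404 [267.8 314.9] (array([229.5, 287.4]), array([465.3,  39.2]), 80.9)
blue 361 [276.5 189.1] (array([439.9, 231.3]), array([36.7, 22.1]), -18.7)
blue 188 [107.4 318.3] (array([269.4, 528.5]), array([62. , 12.4]), -78.5)
```

View pics/w4v.png

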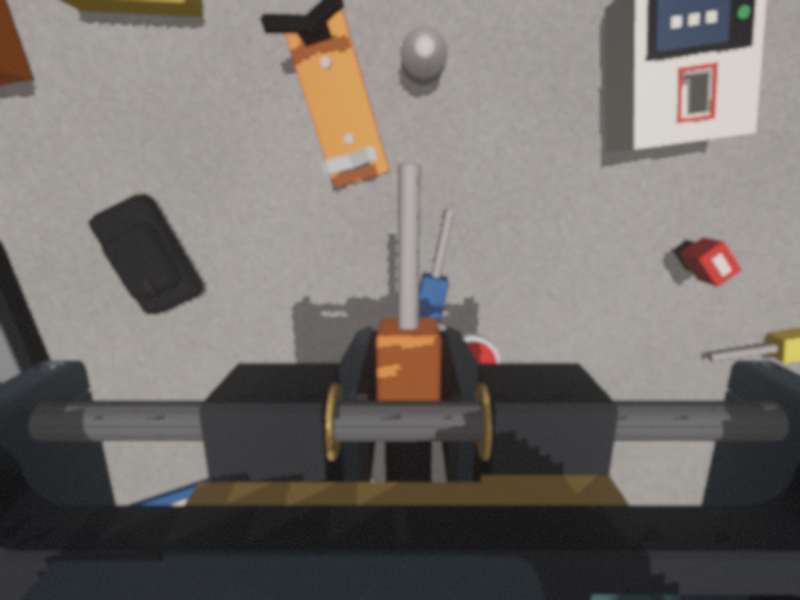

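The wrist view shows the orange rest from (315,20) to (358,185) with its wide notch at the far end. The held orange block is at (408,360), the blue holder's block at (433,297), the plug at (712,262) and the socket at (697,93). Now I move over the rest while turning the holder end for end.

```bash
python3 -m pendant '[{"dx":0.4,"dy":-0.2,"dz":0,"twist":-0.08,"grip":0},{"dx":0.8,"dy":-0.385,"dz":0,"twist":-0.16,"grip":0},{"dx":0.909,"dy":-0.385,"dz":0,"twist":-0.24,"grip":0},{"dx":0.909,"dy":-0.385,"dz":0,"twist":-0.32,"grip":0},{"dx":0.909,"dy":-0.385,"dz":0,"twist":-0.4,"grip":0},{"dx":0.909,"dy":-0.385,"dz":0,"twist":-0.48,"grip":0},{"dx":0.909,"dy":-0.385,"dz":0,"twist":-0.56,"grip":0},{"dx":0.909,"dy":-0.385,"dz":0,"twist":-0.6,"grip":0}]' |head -3
python3 -m pendant '[{"dx":0,"dy":0,"dz":0,"twist":-0.08,"grip":0},{"dx":0,"dy":0,"dz":0,"twist":-0.16,"grip":0},{"dx":0,"dy":0,"dz":0,"twist":-0.24,"grip":0},{"dx":0,"dy":0,"dz":0,"twist":-0.32,"grip":0},{"dx":0,"dy":0,"dz":0,"twist":-0.4,"grip":0},{"dx":0,"dy":0,"dz":0,"twist":-0.48,"grip":0},{"dx":0,"dy":0,"dz":0,"twist":-0.56,"grip":0},{"dx":0,"dy":0,"dz":0,"twist":-0.6,"grip":0}]' |head -3
python3 -m pendant '[{"dx":0,"dy":0,"dz":0,"twist":-0.08,"grip":0},{"dx":0,"dy":0,"dz":0,"twist":-0.16,"grip":0},{"dx":0,"dy":0,"dz":0,"twist":-0.24,"grip":0},{"dx":0,"dy":0,"dz":0,"twist":-0.32,"grip":0},{"dx":0,"dy":0,"dz":0,"twist":-0.4,"grip":0},{"dx":0,"dy":0,"dz":0,"twist":-0.437,"grip":0},{"dx":0,"dy":0,"dz":0,"twist":-0.437,"grip":0},{"dx":0,"dy":0,"dz":0,"twist":-0.437,"grip":0}]' |head -3
python3 - <<'E'
from h import *
goto(.6127,.2839,.0641,7.4)
im,m=load("w4");print("tip",plane(m,np.array((409,167))*.64,.2387))
im,m=snap("wrist","w5")
cv2.imwrite("pics/w5v.png",cv2.resize(im[:,:,::-1],(800,600),interpolation=cv2.INTER_CUBIC))
for s in("side","scene"): 
    im,m=snap(s,s+"1")
E
```

```text
time: 7.65
tool_pos: [0.6128, 0.2847, 0.4201]
eef_rot: [0.0, 0.851, 0.525, -0.0]
time: 8.65
tool_pos: [0.6128, 0.2847, 0.4202]
eef_rot: [-0.0, 0.38, 0.925, -0.0]
time: 9.65
tool_pos: [0.6127, 0.2854, 0.4202]
eef_rot: [-0.0, -0.065, 0.998, -0.0]
grasp [0.6127 0.2853 0.2482] yaw -172.56 tilt [-0. -0. -1.] -> d [ 1.1000e-03 -9.6000e-03  1.2274e+00] twist 0.00034538351472879946 j6 -1.3
tip [[0.54800942 0.23499803 0.2387    ]]
```

View pics/w5v.png

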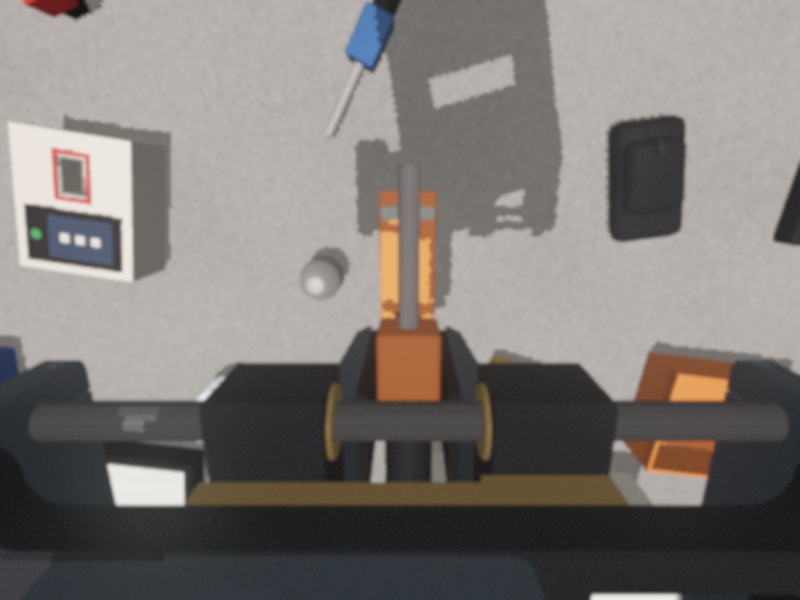

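The holder is aligned with the rest. The plate is centred at column 408, which is the camera's centre, and the shaft lies over the near narrow notch at (408,213). Now I lower it.

```bash
python3 - <<'E'
from h import *
im,m=load("w5");print(plane(m,np.array((408,191))*.64,.008), np.array([.6127,.2839])-65e-3*np.array([np.cos(np.radians(7.4)),np.sin(np.radians(7.4))]))
E
python3 -m pendant '[{"dx":0,"dy":-0.01,"dz":0.3,"twist":0,"grip":0},{"dx":0,"dy":-0.01,"dz":0.6,"twist":0,"grip":0},{"dx":0,"dy":-0.01,"dz":0.85,"twist":0,"grip":0},{"dx":0,"dy":-0.01,"dz":0.95,"twist":0,"grip":0},{"dx":0,"dy":-0.01,"dz":1,"twist":0,"grip":0},{"dx":0,"dy":-0.01,"dz":1,"twist":0,"grip":0}]'
python3 - <<'E'
from h import *
goto(.6127,.2839,.0641,7.4)
im,m=snap("wrist","w6")
cv2.imwrite("pics/w6v.png",cv2.resize(im[:,:,::-1],(800,600),interpolation=cv2.INTER_CUBIC))
E
```

```text
[[0.54866616 0.2767527  0.008     ]] [0.54824137 0.27552829]
time: 10.55
tool_pos: [0.6131, 0.2846, 0.2709]
eef_rot: [0.0, -0.066, 0.998, 0.0]
contact_force: [0.7, -0.8, -1.4]
opening: 0.0242
gripper_force: 30.0
grasp [0.6132 0.2846 0.0989] yaw -172.43 tilt [ 8.e-04  3.e-04 -1.e+00] -> d [ 0.0041 -0.0044  0.2322] twist 0.0014453389239733384 j6 -1.3
```

View pics/w6v.png

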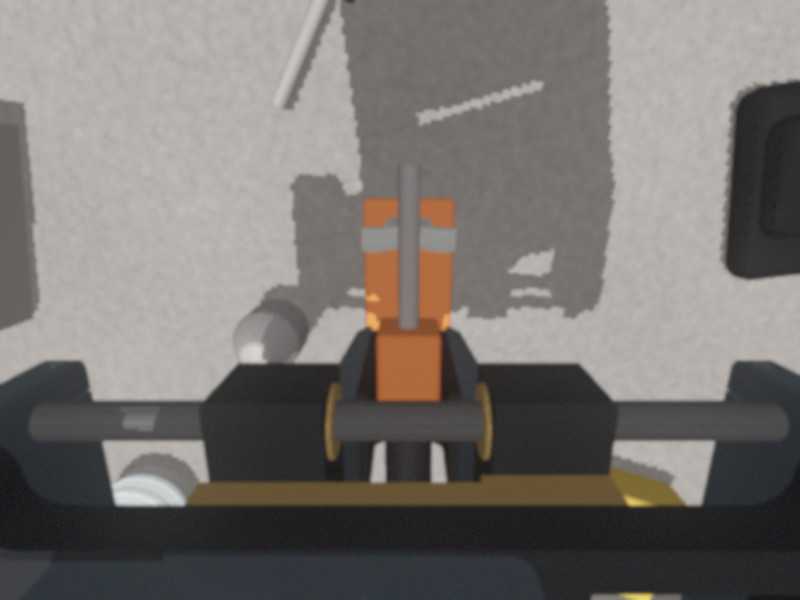

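Everything is still centred: plate columns 364–456, shaft at 409.

```bash
python3 -m pendant '[{"dx":0,"dy":-0.002,"dz":0.08,"twist":0,"grip":0},{"dx":0,"dy":-0.002,"dz":0.14,"twist":0,"grip":0},{"dx":0,"dy":-0.002,"dz":0.18,"twist":0,"grip":0},{"dx":0,"dy":-0.002,"dz":0.21,"twist":0,"grip":0},{"dx":0,"dy":-0.002,"dz":0.226,"twist":0,"grip":0},{"dx":0,"dy":-0.002,"dz":0.228,"twist":0,"grip":0},{"dx":0,"dy":-0.002,"dz":0.228,"twist":0,"grip":0},{"dx":0,"dy":-0.002,"dz":0.228,"twist":0,"grip":0}]'
python3 - <<'E'
from h import *
goto(.6127,.2839,.0641,7.4);print(get_obs()["contact_force"],get_obs()["wrist_torque"])
E
```

```text
time: 11.6
tool_pos: [0.6127, 0.2843, 0.2361]
eef_rot: [0.0, -0.066, 0.998, 0.0]
contact_force: [-2.3, 2.9, 2.1]
opening: 0.0239
gripper_force: 30.0
grasp [0.6127 0.2843 0.0641] yaw -172.43 tilt [ 0.e+00  3.e-04 -1.e+00] -> d [ 0.0007 -0.0026  0.0002] twist 0.0014482114024607048 j6 -1.3
[-2.31385429  2.94859061  2.09603521] [ 0.60849728  0.42182242 -0.20887186]
```

```bash
python3 -m pendant '[{"dx":0,"dy":0,"dz":0,"twist":0,"grip":0.3},{"dx":0,"dy":0,"dz":0,"twist":0,"grip":0.4},{"dx":0,"dy":0,"dz":0,"twist":0,"grip":0.45},{"dx":0,"dy":0,"dz":0,"twist":0,"grip":0.45},{"dx":0,"dy":0,"dz":-0.15,"twist":0,"grip":0.45},{"dx":0,"dy":0,"dz":-0.5,"twist":0,"grip":0.45},{"dx":0,"dy":0,"dz":-0.9,"twist":0,"grip":0.45},{"dx":0,"dy":0,"dz":-0.9,"twist":0,"grip":0.45}]'
python3 - <<'E'
from h import *
goto(.44,.23,.15,-19)
im,m=snap("wrist","w7")
cv2.imwrite("pics/w7v.png",cv2.resize(im[:,:,::-1],(800,600),interpolation=cv2.INTER_CUBIC))
for n,lo,hi,z in [("blue",100,125,.024),("orange",5,20,.067)]:
    for a,c,k in blobs(hue(im,lo,hi,100,40),100):
        r=rect(m,k,z);print(n,a,c,r[:3])
im,m=snap("side","side2")
E
```

```text
time: 12.6
tool_pos: [0.6139, 0.2847, 0.3779]
eef_rot: [0.004, -0.066, 0.998, 0.001]
contact_force: [0.5, -0.0, -1.3]
opening: 0.0409
gripper_force: 0.0
grasp [0.6153 0.2853 0.2059] yaw -172.41 tilt [ 0.0083  0.0035 -1.    ] -> d [ 1.2105 -0.2118  0.3614] twist 0.22155168939968253 j6 -1.3
blue 648 [231.7  12.1] (array([442. , 231.5]), array([32.4, 24.3]), -21.0)
orange 169 [247.9 123.8] (array([553.4, 263.8]), array([16.1, 10.8]), -82.5)
orange 170 [273.1 124. ] (array([550.1, 288.7]), array([16.1, 10.8]), -82.5)
orange 2548 [260.3 177.2] (array([610.5, 283.8]), array([85.7, 40.8]), 7.5)
orange 790 [445.8 246.5] (array([658.3, 505.2]), array([45.7, 27. ]), -84.8)
orange 379 [183.3 271.7] (array([729.1, 209.6]), array([64.8, 15.5]), 2.8)
orange 387 [338.8 271.5] (array([705.7, 388.5]), array([64.7, 16.5]), 11.5)
orange 5585 [330.5 311.5] (array([755.1, 353.9]), array([371.9,  60.3]), -82.4)
```

View pics/w7v.png

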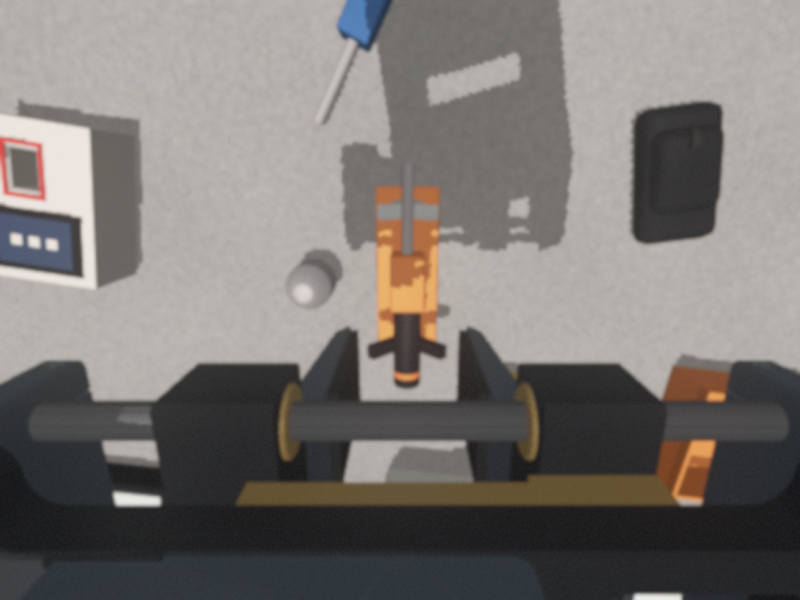

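The orange holder is seated, with the shaft in the narrow notch (407,210) and the barrel in the wide one (407,345). The blue holder is at (365,20). Next is the blue holder.

```bash
python3 -m pendant '[{"dx":0.4,"dy":-0.07,"dz":0,"twist":0,"grip":0.45},{"dx":0.6,"dy":-0.1,"dz":0,"twist":0,"grip":0.45},{"dx":0.6,"dy":-0.1,"dz":0,"twist":0,"grip":0.45}]' |head -2
python3 -m pendant '[{"dx":0.4,"dy":-0.06,"dz":0.36,"twist":0.08,"grip":0.45},{"dx":0.61,"dy":-0.1,"dz":0.36,"twist":0.16,"grip":0.45},{"dx":0.61,"dy":-0.1,"dz":0.36,"twist":0.22,"grip":0.45},{"dx":0.61,"dy":-0.1,"dz":0.36,"twist":0.22,"grip":0.45},{"dx":0.61,"dy":-0.1,"dz":0.36,"twist":0.22,"grip":0.45}]'
python3 - <<'E'
from h import *
im,m=snap("wrist","w8")
for n,lo,hi,z in [("blue",100,125,.024),("red",170,6,.015)]:
    for a,c,k in blobs(hue(im,lo,hi,100,40),100):
        r=rect(m,k,z);print(n,a,c,r[:3])
        if n=="blue" and 500<a<4000:
            x,y=r[0]/1000
            goto(x,y,.0215,r[2])
E
```

```text
time: 13.08
tool_pos: [0.5237, 0.2568, 0.37]
time: 13.7
tool_pos: [0.4376, 0.2307, 0.317]
eef_rot: [0.0, 0.162, 0.987, 0.0]
contact_force: [0.7, 0.7, -0.6]
opening: 0.041
gripper_force: 0.0
blue 772 [262. 189.] (array([435.1, 231.5]), array([38.7, 21.5]), -18.1)
grasp [0.4376 0.2307 0.145 ] yaw 161.31 tilt [ 3.e-04  1.e-04 -1.e+00] -> d [ 1.740e-02 -2.000e-04  8.235e-01] twist -0.004913051913230267 j6 -0.81
red 1694 [211.4 130.7] (array([366., 203.]), array([44.6, 44.5]), -20.2)
```

```bash
python3 -m pendant '[{"dx":0.005,"dy":0,"dz":0.35,"twist":-0.005,"grip":0.45},{"dx":0.005,"dy":0,"dz":0.65,"twist":-0.005,"grip":0.45},{"dx":0.005,"dy":0,"dz":0.8,"twist":-0.005,"grip":0.45},{"dx":0.005,"dy":0,"dz":0.823,"twist":-0.005,"grip":0.45},{"dx":0.005,"dy":0,"dz":0.823,"twist":-0.005,"grip":0},{"dx":0.005,"dy":0,"dz":0.823,"twist":-0.005,"grip":0},{"dx":0.005,"dy":0,"dz":0.823,"twist":-0.005,"grip":0},{"dx":0.005,"dy":0,"dz":0.823,"twist":-0.005,"grip":0}]'
python3 -m pendant '[{"dx":0,"dy":0,"dz":0,"twist":0,"grip":0},{"dx":0,"dy":0,"dz":-0.2,"twist":0,"grip":0},{"dx":0,"dy":0,"dz":-0.5,"twist":0,"grip":0},{"dx":0,"dy":0,"dz":-0.9,"twist":0,"grip":0},{"dx":0,"dy":0,"dz":-1,"twist":0,"grip":0},{"dx":0,"dy":0,"dz":-1,"twist":0,"grip":0}]'
python3 - <<'E'
from h import *
goto(.47,.15,.25,0)
im,m=snap("wrist","w9")
for a,c,k in blobs(hue(im,100,125,100,40),100): print(a,c,rect(m,k,get_obs()["tool_pos"][2]-.172-.0091+.012)[:3])
E
```

```text
time: 14.75
tool_pos: [0.4366, 0.2309, 0.1946]
eef_rot: [0.001, 0.158, 0.987, 0.0]
contact_force: [-0.1, -0.3, 9.5]
opening: 0.0238
gripper_force: 30.0
time: 15.5
tool_pos: [0.4361, 0.2307, 0.3443]
eef_rot: [0.001, 0.158, 0.987, 0.001]
contact_force: [-0.2, 0.3, -0.8]
opening: 0.0239
gripper_force: 30.0
grasp [0.4364 0.2308 0.1723] yaw 161.78 tilt [ 2.e-03  9.e-04 -1.e+00] -> d [-0.3818 -0.4413 -0.5182] twist -0.15179459187934158 j6 -0.81
259 [261.2 125.5] (array([369.8, 252.5]), array([16.8,  4.1]), 71.7)
1724 [261.1 234.6] (array([428.1, 233.2]), array([28.5, 23.9]), -18.3)
```

```bash
python3 -m pendant '[{"dx":-0.1,"dy":-0.1,"dz":-0.3,"twist":0.08,"grip":0},{"dx":-0.3,"dy":-0.3,"dz":-0.52,"twist":0.16,"grip":0},{"dx":-0.38,"dy":-0.44,"dz":-0.52,"twist":0.24,"grip":0},{"dx":-0.38,"dy":-0.44,"dz":-0.52,"twist":0.32,"grip":0},{"dx":-0.38,"dy":-0.44,"dz":-0.52,"twist":0.4,"grip":0},{"dx":-0.38,"dy":-0.44,"dz":-0.52,"twist":0.48,"grip":0},{"dx":-0.38,"dy":-0.44,"dz":-0.52,"twist":0.5,"grip":0}]' |head -2
python3 -m pendant '[{"dx":-0.2,"dy":-0.04,"dz":0,"twist":0.08,"grip":0},{"dx":-0.4,"dy":-0.08,"dz":0,"twist":0.16,"grip":0},{"dx":-0.6,"dy":-0.12,"dz":0,"twist":0.24,"grip":0},{"dx":-0.8,"dy":-0.16,"dz":0,"twist":0.32,"grip":0},{"dx":-0.979,"dy":-0.204,"dz":0,"twist":0.4,"grip":0},{"dx":-0.979,"dy":-0.204,"dz":0,"twist":0.48,"grip":0},{"dx":-0.979,"dy":-0.204,"dz":0,"twist":0.56,"grip":0},{"dx":-0.979,"dy":-0.204,"dz":0,"twist":0.6,"grip":0}]' |head -2
python3 -m pendant '[{"dx":-0.15,"dy":0.3,"dz":0,"twist":0.08,"grip":0},{"dx":-0.35,"dy":0.6,"dz":0,"twist":0.14,"grip":0},{"dx":-0.497,"dy":0.868,"dz":0,"twist":0.14,"grip":0},{"dx":-0.497,"dy":0.868,"dz":0,"twist":0.14,"grip":0}]' |head -2
python3 -m pendant '[{"dx":-0.07,"dy":0.3,"dz":0,"twist":0,"grip":0},{"dx":-0.15,"dy":0.65,"dz":0,"twist":0,"grip":0},{"dx":-0.15,"dy":0.65,"dz":0,"twist":0,"grip":0},{"dx":-0.15,"dy":0.65,"dz":0,"twist":0,"grip":0}]'
python3 - <<'E'
from h import *
im,m=snap("wrist","w10")
for a,c,k in blobs(hue(im,100,125,100,40),100): print(a,c,rect(m,k,.008)[:3])
goto(.598,-.268,.25,12.7)
E
```

```text
time: 16.42
tool_pos: [0.4694, 0.1501, 0.4192]
time: 17.42
tool_pos: [0.4694, 0.0001, 0.4193]
time: 17.92
tool_pos: [0.4693, -0.152, 0.4194]
time: 18.42
tool_pos: [0.4695, -0.2491, 0.4201]
eef_rot: [-0.001, 0.994, 0.113, -0.001]
contact_force: [0.6, 0.3, -0.9]
opening: 0.0235
gripper_force: 30.0
3148 [293.5  85. ] (array([ 583.5, -249.9]), array([119.7,  92.2]), 10.0)
333 [230.5  78.1] (array([ 576.8, -183. ]), array([24.9, 24.3]), -77.1)
1093 [439.2 164.5] (array([ 528.7, -500.9]), array([81.4, 78.1]), -4.0)
1764 [260.8 234. ] (array([ 372.6, -270.1]), array([75.7, 63.2]), 13.0)
grasp [ 0.4692 -0.2486  0.2484] yaw 13.03 tilt [-0.0017  0.0012 -1.    ] -> d [ 0.8071  0.3196 -0.0123] twist 0.002728990661968685 j6 0.81
```

```bash
python3 - <<'E'
from h import *
im,m=load("w2");b=[k for a,c,k in blobs(hue(im,100,125,100,40),100) if abs(c[0]-262)<15 and c[1]<130]
k=np.any(b,0);r=rect(m,k,.008);print("w2",r[:3])
def ends(r,ang):
    u=np.array([np.cos(np.radians(ang)),np.sin(np.radians(ang))]);n=np.array([-u[1],u[0]])
    P=r[3];print("along",np.percentile(P@u,[.2,99.8]),"lat",np.percentile(P@n,[1,99]));
    c=(np.percentile(P@u,.2)+.065)*u+np.mean(np.percentile(P@n,[1,99]))*n;print("ctr",c)
ends(r,r[2])
im,m=load("w10");k=hue(im,100,125,100,40);k=cv2.morphologyEx(k,cv2.MORPH_OPEN,np.ones((11,11),np.uint8))
for a,c,kk in blobs(k,300):
    r=rect(m,kk,.008);print("w10",a,c,r[:3])
    if c[1]<130 and r[1][0]>90: ends(r,r[2])
o=cv2.resize(im[:,:,::-1],(800,600),interpolation=cv2.INTER_CUBIC);cv2.imwrite("pics/w10v.png",o)
E
```

```text
w2 (array([ 588.4, -269.9]), array([123.2,  47.8]), 12.7)
along [0.45377412 0.57514992] lat [-0.41611829 -0.36964178]
ctr [ 0.59245526 -0.26921752]
w10 2411 [297.1  80.8] (array([ 591.2, -268.8]), array([90.6, 48.2]), 12.6)
along [0.47303046 0.56354919] lat [-0.41482162 -0.36844539]
ctr [ 0.61050515 -0.26483399]
w10 1713 [261.  234.6] (array([ 368.9, -271.5]), array([67.8, 62.1]), 13.0)
```

```bash
python3 -m pendant '[{"dx":0.3,"dy":0.12,"dz":0,"twist":0,"grip":0},{"dx":0.6,"dy":0.24,"dz":0,"twist":0,"grip":0},{"dx":0.767,"dy":0.317,"dz":0,"twist":0.003,"grip":0},{"dx":0.767,"dy":0.317,"dz":0.4,"twist":0.003,"grip":0},{"dx":0.767,"dy":0.317,"dz":0.8,"twist":0.003,"grip":0},{"dx":0.767,"dy":0.317,"dz":0.99,"twist":0.003,"grip":0},{"dx":0.767,"dy":0.317,"dz":0.99,"twist":0.003,"grip":0},{"dx":0.767,"dy":0.317,"dz":0.99,"twist":0.003,"grip":0}]'
python3 - <<'E'
from h import *
goto(.592,-.269,.0646,12.7)
im,m=snap("wrist","w11")
cv2.imwrite("pics/w11v.png",cv2.resize(im[:,:,::-1],(800,600),interpolation=cv2.INTER_CUBIC))
k=hue(im,100,125,100,40)
for r in (90,100,110,130,140,150,160,170,180,190): 
    x=np.nonzero(k[r,200:330])[0]+200
    if len(x): print(r,x.min(),x.max(),(x.min()+x.max())/2,len(x))
E
```

```text
time: 19.48
tool_pos: [0.593, -0.2699, 0.2744]
eef_rot: [0.0, 0.994, 0.11, 0.001]
contact_force: [0.2, -0.8, -0.9]
opening: 0.0235
gripper_force: 30.0
grasp [ 0.5932 -0.27    0.1024] yaw 12.67 tilt [ 1.3e-03 -6.0e-04 -1.0e+00] -> d [-0.0069 -0.0083  0.2519] twist -0.00022996999519904194 j6 0.89
130 250 273 261.5 23
140 232 286 259.0 21
170 233 286 259.5 22
180 234 286 260.0 21
190 234 285 259.5 20
```

View pics/w11v.png

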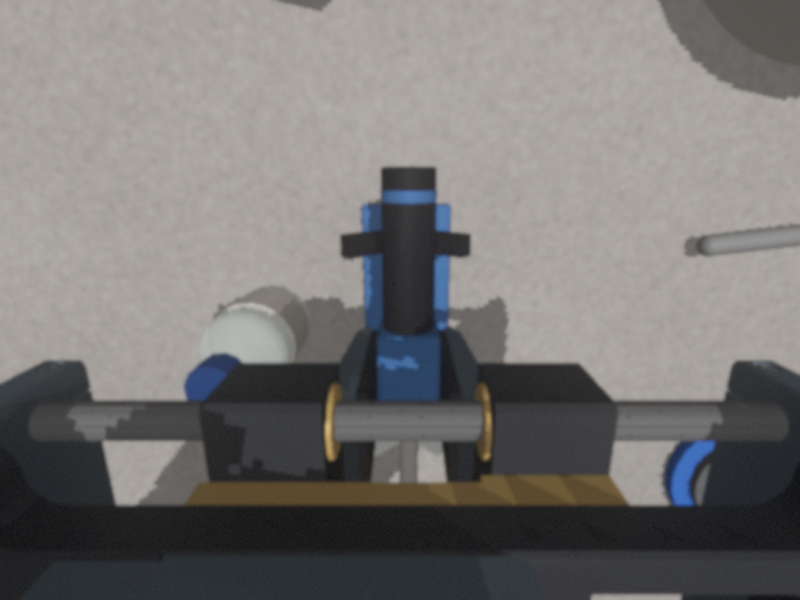

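The barrel is over the wide notch. The plate is centred about 1.5 px left of the holder (259.5 against 261), so I shift by 1.3 mm and lower it.

```bash
python3 -m pendant '[{"dx":-0.012,"dy":-0.008,"dz":0.08,"twist":0,"grip":0},{"dx":-0.012,"dy":-0.008,"dz":0.15,"twist":0,"grip":0},{"dx":-0.012,"dy":-0.008,"dz":0.2,"twist":0,"grip":0},{"dx":-0.012,"dy":-0.008,"dz":0.23,"twist":0,"grip":0},{"dx":-0.012,"dy":-0.008,"dz":0.243,"twist":0,"grip":0},{"dx":-0.012,"dy":-0.008,"dz":0.246,"twist":0,"grip":0},{"dx":-0.012,"dy":-0.008,"dz":0.246,"twist":0,"grip":0},{"dx":-0.012,"dy":-0.008,"dz":0.246,"twist":0,"grip":0}]'
python3 - <<'E'
from h import *
goto(.592,-.269,.0646,12.7);print(get_obs()["wrist_torque"])
E
```

```text
time: 20.52
tool_pos: [0.5904, -0.2697, 0.2373]
eef_rot: [-0.0, 0.994, 0.11, -0.0]
contact_force: [-10.7, 4.2, 21.3]
opening: 0.024
gripper_force: 30.0
grasp [ 0.5903 -0.2697  0.0653] yaw 12.65 tilt [-8.e-04  2.e-04 -1.e+00] -> d [ 0.0123 -0.0018  0.0049] twist -0.00038144013729753584 j6 0.89
[0.76085911 1.69372972 0.38516375]
```

```bash
python3 -m pendant '[{"dx":0,"dy":0,"dz":-0.004,"twist":0,"grip":0},{"dx":0,"dy":0,"dz":-0.006,"twist":0,"grip":0},{"dx":0,"dy":0,"dz":-0.006,"twist":0,"grip":0}]'
```

```text
time: 20.9
tool_pos: [0.5903, -0.2697, 0.2374]
eef_rot: [-0.0, 0.994, 0.11, -0.0]
contact_force: [-4.6, 1.5, 8.4]
opening: 0.0234
gripper_force: 30.0
```

```bash
python3 -m pendant '[{"dx":0,"dy":0,"dz":-0.006,"twist":0,"grip":0.3},{"dx":0,"dy":0,"dz":-0.006,"twist":0,"grip":0.4},{"dx":0,"dy":0,"dz":-0.006,"twist":0,"grip":0.45},{"dx":0,"dy":0,"dz":-0.006,"twist":0,"grip":0.45},{"dx":0,"dy":0,"dz":-0.15,"twist":0,"grip":0.45},{"dx":0,"dy":0,"dz":-0.5,"twist":0,"grip":0.45},{"dx":0,"dy":0,"dz":-0.9,"twist":0,"grip":0.45},{"dx":0,"dy":0,"dz":-0.9,"twist":0,"grip":0.45}]'
python3 - <<'E'
from h import *
goto(.44,-.01,.2,12.7)
im,m=snap("wrist","w12")
for n,lo,hi,z in [("blue",100,125,.067),("red",170,6,.048)]:
    for a,c,k in blobs(hue(im,lo,hi,100,40),60):
        r=rect(m,k,z);print(n,a,c,r[:3])
# axis line of barrel: dark pixels
im,m=snap("scene","scene2")
for n,lo,hi,z in [("blue",100,125,.067),("orange",5,20,.067)]:
    for a,c,k in blobs(hue(im,lo,hi,100,40),20):
        if 100<c[1]<250: print(n,a,c,rect(m,k,z)[:3])
E
```

```text
time: 21.9
tool_pos: [0.5915, -0.2702, 0.3787]
eef_rot: [0.002, 0.994, 0.11, 0.004]
contact_force: [0.8, 0.6, -0.3]
opening: 0.041
gripper_force: 0.0
grasp [ 0.5929 -0.2709  0.2067] yaw 12.62 tilt [ 0.0081 -0.004  -1.    ] -> d [-0.6146 -1.92    0.0292] twist -0.0006314352078331827 j6 0.89
blue 590 [176.1  15.5] (array([ 736.1, -159.6]), array([95.9, 12.1]), -82.3)
blue 81 [258. 123.] (array([ 658.4, -254.1]), array([16.2,  3.9]), -77.4)
blue 90 [243.7 131.9] (array([ 646.5, -241.5]), array([10.1,  9.2]), 11.9)
blue 115 [272.1 131.9] (array([ 652.8, -270. ]), array([10.3, 10. ]), -77.4)
blue 2091 [258.8 185.2] (array([ 593.8, -268.9]), array([84.3, 39.2]), 12.4)
blue 361 [179.4 198.8] (array([ 561.8, -188. ]), array([24.5, 21.3]), -35.7)
blue 489 [422.7 237.3] (array([ 574.2, -467. ]), array([62.4, 22.1]), 78.8)
red 118 [  6.8 149.1] (array([568.9,  12.1]), array([36.6,  9.6]), -1.3)
red 257 [265.  292.8] (array([ 454.1, -308.8]), array([28. , 19.2]), 12.3)
blue 81 [305.1 109.1] (array([313.4, 407.6]), array([228.6, 114.2]), 66.1)
blue 29 [205.6 205.1] (array([ 557.9, -189.5]), array([22. , 17.1]), -25.6)
blue 316 [189.5 233. ] (array([ 635.3, -277.6]), array([118.3,  51.9]), 9.5)
orange 903 [407.9 157.7] (array([744.1, 560.7]), array([174. , 120.7]), -89.5)
orange 407 [326.9 174.8] (array([656.6, 256.2]), array([120.2,  77.4]), 3.0)
orange 203 [ 51.5 248.7] (array([ 465.3, -685.3]), array([57.3, 48.1]), 7.0)
```

```bash
for i in 1 2; do python3 -m pendant '[{"dx":-0.1,"dy":-0.35,"dz":0,"twist":0,"grip":0.6},{"dx":-0.2,"dy":-0.7,"dz":0,"twist":0,"grip":0.6},{"dx":-0.3,"dy":-0.96,"dz":0,"twist":0,"grip":0.6},{"dx":-0.3,"dy":-0.96,"dz":0,"twist":0,"grip":0.6}]' |head -2;done
python3 -m pendant '[{"dx":0,"dy":0,"dz":0,"twist":0,"grip":0.6},{"dx":0,"dy":0,"dz":0,"twist":0,"grip":0.6}]' |head -2
python3 - <<'E'
from h import *
goto(.44,-.01,.0,12.7)
im,m=snap("wrist","w13")
red=hue(im,170,6,100,40)
for a,c,k in blobs(red,60):
    z=.05 if c[1]<120 else .048
    cs=cv2.findContours(k.astype(np.uint8),cv2.RETR_EXTERNAL,cv2.CHAIN_APPROX_SIMPLE)[0][0]
    ap=cv2.approxPolyDP(cs,2.5,True)[:,0]
    print(a,c,rect(m,k,z)[:3]);print(ap.tolist(),(plane(m,ap,z)[:,:2]*1000).round(1).tolist())
    x0,y0,w,h=cv2.boundingRect(cs); 
    if a>200: print(cv2.cvtColor(im,cv2.COLOR_RGB2HSV)[y0:y0+h:3,x0:x0+w:3,2]*k[y0:y0+h:3,x0:x0+w:3])
E
```

```text
time: 22.5
tool_pos: [0.5133, -0.1371, 0.3709]
time: 23.0
tool_pos: [0.4386, -0.0071, 0.3715]
time: 23.25
tool_pos: [0.4403, -0.009, 0.372]
grasp [ 0.4403 -0.009   0.2   ] yaw 12.56 tilt [-1.e-04 -0.e+00 -1.e+00] -> d [-0.003  0.006  1.333] twist -0.0011516790380897628 j6 1.28
195 [262.1  51.6] (array([570.1,  18.3]), array([36.5, 25.7]), -1.4)
[[254, 31], [246, 69], [270, 75], [279, 38]] [[587.7, 30.4], [552.9, 31.1], [552.6, 6.5], [587.0, 5.5]]
499 [256.7 183.7] (array([438.4,  -4.8]), array([35. , 24.4]), 31.1)
[[262, 168], [246, 172], [243, 177], [252, 201], [270, 195]] [[458.2, -6.3], [450.0, 10.0], [443.7, 12.1], [418.5, -3.5], [429.9, -21.9]]
[[  0   0   0   0   0 116 116   0   0   0]
 [  0   0 115 115 131 162 185   0   0   0]
 [  0 132 163 188 201 206 207 174   0   0]
 [150 199 205 206 204 206 207 194   0   0]
 [  0 200 206   0   0   0 205 203   0   0]
 [  0 183 204   0   0   0 203 206 167   0]
 [  0 153 203 206   0   0   0 189 170   0]
 [  0   0 195 203   0   0   0 136 132   0]
 [  0   0 157 150   0   0   0 133 133 113]
 [  0   0   0 132 133 136 134 132 131 117]
 [  0   0   
[... 758 characters left out ...]
202 201 202 201 202 202 202 202 203 202 197]
 [  0 202 202 202 202 202 203 202 202 203 203 202   0]
 [  0   0 202 202 202 202 202 203 202 202 202 202   0]
 [  0   0   0 200 202 203 202 202 203 203 201   0   0]
 [  0   0   0   0   0 202 203 202 201 200   0   0   0]]
274 [502.2 228.8] (array([ 449.4, -298.5]), array([32.9, 16.2]), 76.8)
[[489, 229], [511, 239], [511, 224], [495, 221]] [[445.0, -281.9], [438.7, -312.9], [456.4, -304.2], [455.8, -284.3]]
[[  0   0  98 109 116   0   0   0]
 [  0  90  91  95 100 119 153 168]
 [  0  84  86  90 138 194 201 202]
 [  0   0  76 104 191 202 202 202]
 [  0   0   0  98 182 200 200 201]
 [  0   0   0   0   0 135 184 199]
 [  0   0   0   0   0   0   0 130]]
```

```bash
python3 -m pendant '[{"dx":-0.016,"dy":-0.028,"dz":0.25,"twist":-0.08,"grip":0.6},{"dx":-0.016,"dy":-0.028,"dz":0.45,"twist":-0.155,"grip":0.6},{"dx":-0.016,"dy":-0.028,"dz":0.53,"twist":-0.155,"grip":0.6},{"dx":-0.016,"dy":-0.028,"dz":0.53,"twist":-0.155,"grip":0.6},{"dx":-0.016,"dy":-0.028,"dz":0.53,"twist":-0.155,"grip":0.6}]' |head -2
python3 - <<'E'
from h import *
im,m=snap("wrist","w14")
h=cv2.cvtColor(im,cv2.COLOR_RGB2HSV)
red=hue(im,170,6,100,40)
a,c,k=max((b for b in blobs(red,200) if abs(b[1][0]-261)<40),key=lambda b:b[0])
y0,y1=np.nonzero(k.any(1))[0][[0,-1]];x0,x1=np.nonzero(k.any(0))[0][[0,-1]]
print(a,c,x0,x1,y0,y1)
print((h[y0-2:y1+3:2,x0-2:x1+3:3,2]))
print(rect(m,k,.048)[:3])
kb=k&(h[...,2]>150);print("bright",rect(m,kb,.048)[:3])
goto(.437,-.0055,.03,31)
E
```

```text
time: 23.92
tool_pos: [0.4369, -0.0048, 0.2934]
909 [261.3 201.9] 247 275 182 224
[[142 121 136 118 102 105 103 104 120 113 115]
 [109 102 108  95  90  85  82  84  92  98 107]
 [103 100 106 106 106  97  96  96  97  96 103]
 [102 100 107 108 110 102  96  98  97  95  98]
 [102 110 130 128 129 123 102 101 102 102  98]
 [104 139 174 175 179 166 124 125 124 123 107]
 [103 123 155 159 163 154 131 130 131 130 112]
 [103 116 133 133 133 131 131 131 131 130 112]
 [102 116 131 132 130 131 130 131 131 130 114]
 [101 119 136 132 134 138 136 132 131 131 113]
 [101 139 175 166 156 168 144 136 130 129 112]
 [100 157 188 196 188 188 148 135 130 131 113]
 [100 135 149 170 164 151 141 136 131 129 111]
 [102 116 131 133 137 142 141 136 131 129 111]
 [104 115 130 130 137 139 140 135 131 130 109]
 [105 114 129 134 137 141 139 133 129 129 110]
 [126 119 145 173 161 164 142 133 129 129 109]
 [157 126 174 199 202 204 149 134 129 129 105]
 [159 134 192 200 207 196 143 133 130 128 106]
 [155 130 187 199 203 186 133 131 128 127 105]
 [156 131 191 200 200 188 135 128 128 128 103]
 [159 141 191 196 196 193 141 128 128 125 104]
 [145 152 163 153 153 153 116 113 114 114 101]
 [110 135 126 107 106 104 101 101 103 102 101]]
(array([439.6,  -3.6]), array([37.4, 23.8]), 31.0)
bright (array([434.3,  -0.7]), array([31.6, 11.3]), 33.0)
grasp [ 0.4371 -0.0048  0.1215] yaw 31.13 tilt [ 1.6e-03 -1.0e-04 -1.0e+00] -> d [-0.0038  0.003   0.61  ] twist 0.0010444649323194 j6 0.96
```

```bash
python3 -m pendant '[{"dx":0,"dy":0.001,"dz":0.25,"twist":0,"grip":0.6},{"dx":0,"dy":0.001,"dz":0.45,"twist":0,"grip":0.6},{"dx":0,"dy":0.001,"dz":0.517,"twist":0,"grip":0.6},{"dx":0,"dy":0.001,"dz":0.517,"twist":0,"grip":0.6},{"dx":0,"dy":0.001,"dz":0.517,"twist":0,"grip":0},{"dx":0,"dy":0.001,"dz":0.517,"twist":0,"grip":0},{"dx":0,"dy":0.001,"dz":0.517,"twist":0,"grip":0},{"dx":0,"dy":0.001,"dz":0.517,"twist":0,"grip":0}]'
python3 -m pendant '[{"dx":0,"dy":0,"dz":0,"twist":0,"grip":0},{"dx":0,"dy":0,"dz":-0.2,"twist":0,"grip":0},{"dx":0,"dy":0,"dz":-0.5,"twist":0,"grip":0},{"dx":0,"dy":0,"dz":-0.7,"twist":0,"grip":0},{"dx":0,"dy":0,"dz":-0.7,"twist":0,"grip":0},{"dx":0,"dy":0,"dz":-0.7,"twist":0,"grip":0}]'
python3 - <<'E'
from h import *
goto(.5701,.0184,.15,-1.4)
im,m=snap("wrist","w15")
red=hue(im,170,6,100,40)
for a,c,k in blobs(red,100): print(a,c,rect(m,k,.05)[:3])
E
```

```text
time: 24.98
tool_pos: [0.4366, -0.0048, 0.2154]
eef_rot: [0.0, 0.963, 0.269, 0.0]
contact_force: [-0.6, -0.4, 7.6]
opening: 0.0239
gripper_force: 30.0
time: 25.72
tool_pos: [0.4361, -0.0048, 0.3194]
eef_rot: [-0.0, 0.963, 0.269, -0.0]
contact_force: [-0.4, -0.2, -0.7]
opening: 0.0239
gripper_force: 30.0
grasp [ 0.436  -0.0048  0.1474] yaw 31.22 tilt [-6.e-04  0.e+00 -1.e+00] -> d [ 0.8448  0.3313 -0.0182] twist 0.2718444137205471 j6 0.96
359 [323.3  46.4] (array([570.1,  18.2]), array([37. , 26.4]), -1.5)
1710 [ 47.1 142. ] (array([382.3, 183.2]), array([40.3, 40. ]), 70.9)
1679 [260.8 230.9] (array([405.8, -23.2]), array([49.2, 42.9]), 31.2)
```

```bash
python3 - <<'E'
from h import *
im,m=load("w15");h=cv2.cvtColor(im,cv2.COLOR_RGB2HSV)
red=hue(im,170,6,100,30)
col=red[:,250:272];print([(r,int(col[r].sum()),h[r,255:268,2].mean().round(),h[r,255:268,1].mean().round()) for r in range(200,250,2)])
u=np.array([np.cos(np.radians(31.22)),np.sin(np.radians(31.22))]);g=np.array([.436,-.0048])
for z in (.1237,.1517):
  print(z,[(r,((plane(m,(261,r-.5),z)[0,:2]-g)@u*1000).round(1)) for r in range(200,240,4)])
k=[k for a,c,k in blobs(red,1000) if abs(c[0]-261)<20][0]
for r in (215,220,225,230,235): x=np.nonzero(k[r])[0];print(r,x.min(),x.max())
E
```

```text
[(200, 0, np.float64(146.0), np.float64(15.0)), (202, 0, np.float64(148.0), np.float64(14.0)), (204, 0, np.float64(140.0), np.float64(15.0)), (206, 0, np.float64(75.0), np.float64(19.0)), (208, 0, np.float64(44.0), np.float64(76.0)), (210, 22, np.float64(80.0), np.float64(149.0)), (212, 22, np.float64(93.0), np.float64(163.0)), (214, 22, np.float64(94.0), np.float64(164.0)), (216, 22, np.float64(94.0), np.float64(167.0)), (218, 22, np.float64(95.0), np.float64(166.0)), (220, 22, np.float64(95.0), np.float64(168.0)), (222, 22, np.float64(98.0), np.float64(168.0)), (224, 22, np.float64(127.0), np.float64(176.0)), (226, 22, np.float64(157.0), np.float64(177.0)), (228, 22, np.float64(143.0), np.float64(179.0)), (230, 22, np.float64(131.0), np.float64(178.0)), (232, 22, np.float64(131.0), np.float64(177.0)), (234, 22, np.float64(130.0), np.float64(173.0)), (236, 9, np.float64(129.0), np.float64(73.0)), (238, 7, np.float64(138.0), np.float64(24.0)), (240, 7, np.float64(141.0), np.float64(23.0)), (242, 7, np.float64(141.0), np.float64(23.0)), (244, 7, np.float64(141.0), np.float64(24.0)), (246, 7, np.float64(140.0), np.float64(24.0)), (248, 7, np.float64(140.0), np.float64(23.0))]
0.1237 [(200, np.float64(21.7)), (204, np.float64(19.0)), (208, np.float64(16.2)), (212, np.float64(13.4)), (216, np.float64(10.5)), (220, np.float64(7.7)), (224, np.float64(4.8)), (228, np.float64(1.9)), (232, np.float64(-1.1)), (236, np.float64(-4.0))]
0.1517 [(200, np.float64(30.5)), (204, np.float64(28.2)), (208, np.float64(25.8)), (212, np.float64(23.5)), (216, np.float64(21.1)), (220, np.float64(18.7)), (224, np.float64(16.2)), (228, np.float64(13.8)), (232, np.float64(11.3)), (236, np.float64(8.8))]
215 242 280
220 241 281
225 240 282
230 239 282
235 239 282
```

The held plug is centred on the grasp: its head front edge is at 15.6–16.3 mm, and 16 is expected. The socket measured (570.1, 18.2) mm twice.

```bash
python3 -m pendant '[{"dx":0.35,"dy":0.12,"dz":0,"twist":0.07,"grip":0},{"dx":0.65,"dy":0.25,"dz":0,"twist":0.15,"grip":0},{"dx":0.845,"dy":0.331,"dz":0,"twist":0.22,"grip":0},{"dx":0.845,"dy":0.331,"dz":0,"twist":0.272,"grip":0},{"dx":0.845,"dy":0.331,"dz":0.1,"twist":0.272,"grip":0},{"dx":0.845,"dy":0.331,"dz":0.2,"twist":0.272,"grip":0},{"dx":0.845,"dy":0.331,"dz":0.25,"twist":0.272,"grip":0},{"dx":0.845,"dy":0.331,"dz":0.25,"twist":0.272,"grip":0}]'
python3 - <<'E'
from h import *
goto(.5701,.0183,.0737,-1.5)
im,m=snap("wrist","w16")
red=hue(im,170,6,100,40)
for a,c,k in blobs(red,100): 
    ys,xs=np.nonzero(k);print(a,c,xs.min(),xs.max(),ys.min(),ys.max())
# white top of the box edges: left/right on row
h=cv2.cvtColor(im,cv2.COLOR_RGB2HSV)
P=proj(m,[(.5701+dx*np.cos(-.026)-dy*np.sin(-.026),.0183+dx*np.sin(-.026)+dy*np.cos(-.026),.05) for dx,dy in((18.2e-3,13e-3),(18.2e-3,-13e-3))]);print(P)
E
```

```text
time: 26.78
tool_pos: [0.5702, 0.0184, 0.2816]
eef_rot: [0.0, 1.0, -0.012, -0.001]
contact_force: [0.5, -0.1, -0.2]
opening: 0.0236
gripper_force: 30.0
grasp [0.5699 0.0184 0.1096] yaw -1.39 tilt [-0.0015  0.     -1.    ] -> d [0.0016 0.0005 0.2391] twist 0.0009512897653621621 j6 1.59
1855 [260.7 227.3] 239 282 190 256
[[244.32390573 190.03515601]
 [277.47884682 190.06133776]]
```

```bash
python3 -m pendant '[{"dx":0.001,"dy":0,"dz":0.04,"twist":0.001,"grip":0},{"dx":0.001,"dy":0,"dz":0.08,"twist":0.001,"grip":0},{"dx":0.001,"dy":0,"dz":0.1,"twist":0.001,"grip":0},{"dx":0.001,"dy":0,"dz":0.115,"twist":0.001,"grip":0},{"dx":0.001,"dy":0,"dz":0.13,"twist":0.001,"grip":0},{"dx":0.001,"dy":0,"dz":0.14,"twist":0.001,"grip":0},{"dx":0.001,"dy":0,"dz":0.14,"twist":0.001,"grip":0}]'
```

```text
time: 27.7
tool_pos: [0.5707, 0.0184, 0.2614]
eef_rot: [-0.0, 1.0, -0.013, -0.0]
contact_force: [0.2, -0.3, 0.1]
opening: 0.0243
gripper_force: 30.0
```

```bash
python3 -m pendant '[{"dx":0,"dy":0,"dz":0.02,"twist":0,"grip":0},{"dx":0,"dy":0,"dz":0.04,"twist":0,"grip":0},{"dx":0,"dy":0,"dz":0.06,"twist":0,"grip":0},{"dx":0,"dy":0,"dz":0.08,"twist":0,"grip":0},{"dx":0,"dy":0,"dz":0.094,"twist":0,"grip":0},{"dx":0,"dy":0,"dz":0.102,"twist":0,"grip":0},{"dx":0,"dy":0,"dz":0.106,"twist":0,"grip":0},{"dx":0,"dy":0,"dz":0.106,"twist":0,"grip":0}]'
```

```text
time: 28.7
tool_pos: [0.5707, 0.0184, 0.2456]
eef_rot: [-0.0, 1.0, -0.013, 0.0]
contact_force: [0.1, 0.9, -1.4]
opening: 0.0241
gripper_force: 30.0
```

```bash
python3 -m pendant '[{"dx":0,"dy":0,"dz":0.004,"twist":0,"grip":0},{"dx":0,"dy":0,"dz":0.008,"twist":0,"grip":0},{"dx":0,"dy":0,"dz":0.008,"twist":0,"grip":0}]'
```

```text
time: 29.08
tool_pos: [0.5709, 0.0184, 0.2453]
eef_rot: [-0.0, 1.0, -0.013, -0.0]
contact_force: [-6.8, -0.9, 18.4]
opening: 0.0238
gripper_force: 30.0
```

```bash
python3 -m pendant '[{"dx":0,"dy":0,"dz":0.003,"twist":0,"grip":0},{"dx":0,"dy":0,"dz":0.003,"twist":0,"grip":0}]'
python3 -m pendant '[{"dx":0,"dy":0,"dz":-0.004,"twist":0,"grip":0.35},{"dx":0,"dy":0,"dz":-0.004,"twist":0,"grip":0.5},{"dx":0,"dy":0,"dz":-0.004,"twist":0,"grip":0.5},{"dx":0,"dy":0,"dz":-0.2,"twist":0,"grip":0.5},{"dx":0,"dy":0,"dz":-0.6,"twist":0,"grip":0.5},{"dx":0,"dy":0,"dz":-1,"twist":0,"grip":0.5},{"dx":0,"dy":0,"dz":-1,"twist":0,"grip":0.5},{"dx":0,"dy":0,"dz":-1,"twist":0,"grip":0.5}]'
python3 - <<'E'
from h import *
im,m=snap("wrist","w17")
for a,c,k in blobs(hue(im,170,6,100,40),100): print(a,c,rect(m,k,.078)[:3])
im,m=snap("side","side3")
S=[("plug top",.078,170,6),("blue",.067,100,125),("orange",.067,5,20)]
for n,z,lo,hi in S:
    for a,c,k in blobs(hue(im,lo,hi,100,40),15):
        r=rect(m,k,z)
        if .3<r[0][0]/1000<.75 and abs(r[0][1])<350: print(n,a,c,r[:3])
for q in [(.5705,.0184,.078),(.5705,.0184,.05),(.592,-.269,.067),(.6127,.284,.067)]: print(q,proj(m,q))
E
```

```text
time: 29.32
tool_pos: [0.5709, 0.0184, 0.2453]
eef_rot: [0.0, 1.0, -0.013, -0.0]
contact_force: [-10.2, -0.8, 25.1]
opening: 0.024
gripper_force: 30.0
time: 30.32
tool_pos: [0.5704, 0.0184, 0.3936]
eef_rot: [-0.0, 1.0, -0.013, -0.0]
contact_force: [0.3, -0.7, -0.4]
opening: 0.0461
gripper_force: 0.0
543 [261. 181.] (array([573.9,  17.9]), array([37.3, 23.2]), -0.3)
plug top 47 [349.9 169.2] (array([ 414.6, -253.5]), array([37.6, 17.7]), -56.7)
plug top 150 [248.5 193.8] (array([557.3,  31.6]), array([66.9, 34.7]), -36.8)
plug top 262 [255.6 284.4] (array([331.4, 236.8]), array([40.5, 38.5]), 43.2)
blue 322 [307.4 160.3] (array([ 545.5, -219.4]), array([153.6,  72.4]), -29.5)
blue 285 [237.4 161.1] (array([702.2, -77.1]), array([129. ,  91.9]), 62.0)
blue 16 [287.8 162.2] (array([ 586.4, -169.7]), array([22.2,  9.3]), -49.9)
blue 71 [234.6 191.2] (array([601.2,  36.7]), array([50.1, 33.2]), 87.2)
orange 33 [349.  175.9] (array([ 407.2, -236.7]), array([31.6, 14.5]), -57.2)
orange 25 [142.3 225.6] (array([672.9, 299.1]), array([22.1, 11.5]), -52.2)
orange 730 [164.1 249.9] (array([562.6, 300.9]), array([132.5,  67.4]), 7.0)
(0.5705, 0.0184, 0.078) [[248.42568181 189.07474523]]
(0.5705, 0.0184, 0.05) [[248.7175394  196.74456948]]
(0.592, -0.269, 0.067) [[305.81751278 148.61237665]]
(0.6127, 0.284, 0.067) [[160.94483146 234.44753852]]
```

```bash
python3 - <<'E'
from h import *
def pt(c,a,x,z): a=np.radians(a);return (c[0]+x*np.cos(a),c[1]+x*np.sin(a),z)
O=((.6127,.2843),7.4);B=((.5912,-.2695),12.7)
im,m=load("side3");print("orange ring px",[proj(m,pt(*O,x,.06)).round(1)[0].tolist() for x in(66,70)] if 0 else [proj(m,pt(*O,x,.058)).round(1)[0].tolist() for x in(.066,.07,.074)],"obs 142.3 225.6")
for s in ("side3","scene2"):
    im,m=load(s);g=cv2.cvtColor(im,cv2.COLOR_RGB2GRAY)
    for n,R in (("O",O),("B",B)):
        for x in (-.068,.035,.075):
            p=proj(m,pt(*R,x,.055))[0];q=proj(m,pt(*R,x,.065))[0];c,r=p.round().astype(int)
            print(s,n,x,p.round(1),"10mm=%.1fpx"%(p[1]-q[1]),g[r-9:r+10,c])
E
```

```text
orange ring px [[144.0, 226.2], [143.0, 225.6], [142.0, 224.9]] obs 142.3 225.6
side3 O -0.068 [180.9 249.8] 10mm=2.8px [163 158 140 121 114 115 119 117 141 157 132 104  98 101 100  99 100 102
  98]
side3 O 0.035 [152.3 232. ] 10mm=2.8px [140 123 109  88  48  22  26  23  21  24  27  22  29  25   8   5  14   8
   2]
side3 O 0.075 [141.9 225.6] 10mm=2.8px [140 144 143 147 144 111  52  88 119 108  93  58  37  73 127 122  50  11
  17]
side3 B -0.068 [325.  157.5] 10mm=2.6px [141 142 142 142 142 140 143 144 148 151 130 107 134 143 145 143 144 135
 103]
side3 B 0.035 [296.3 148.9] 10mm=2.6px [144 145 113  38  17  29  30  30  35  23  16  15  62  88  85  80  61  45
  40]
side3 B 0.075 [285.7 145.7] 10mm=2.5px [145 144 142 146 149 145 116  58  59  56  36  34  96 140 145 145 145 143
 143]
scene2 O -0.068 [314.5 155.9] 10mm=1.8px [144 145 144 143 143 145 146 145 146 147 141 139 156 163 149 135 119 107
 108]
scene2 O 0.035 [333.6 171.8] 10mm=1.8px [145 146 145 144 142 134 112  78  48  30  32  28  20  24  19  21  19  24
  14]
scene2 O 0.075 [341.4 178.2] 10mm=1.8px [121  93  59  46  64  91 100  88  70  48  31  47  89 127 129 131 135 142
 143]
scene2 B -0.068 [176.6 212.1] 10mm=1.7px [ 43  45  44  45  53  64  75  80  83  88  90  92  88  90  96 107 106  93
  94]
scene2 B 0.035 [194.8 230.7] 10mm=1.7px [ 99  96  91  98 104  92  65  41  31  25  32  31  25  28  18  16  28  47
  52]
scene2 B 0.075 [202.2 238.2] 10mm=1.7px [ 62  40  26  44  60  72  73  60  47  35  20  21  28  35  49  60  80 119
 138]
```

```bash
python3 -c "from rig import *;print(job_done())"
```

```text
the job is handed in; nothing more can be done
None
```

I parked the blue and orange holders in their own rests and then pushed the plug fully home in the socket. The job is handed in at about 30 s on the robot clock, with the gripper clear of everything; the result of the judging was not shown.

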